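# Lay an upended vial rack down and push it home against the loading fence

### The job

The empty white vial rack was left standing on its end in front of the low metal fence on the bench. Tip it over towards the fence by pushing on it, so that it lies flat on its base with the holes up; then push it along the bench until its leading end sits flat against the fence, with no part sticking out past the fence's ends. Only push it with the fingers: do not lift or carry it, leave everything else on the bench where it is, and finish clear of the rack.

Things in the scene. Friction and masses are not known exactly. Their poses are not given: they have to be found in the camera images.
- rack: empty vial rack: loose white block 40 x 92 x 128 mm, 0.17-0.35 kg, dark vial holes (look only) on one broad side, plain base on the other. Starts standing on a 40 x 92 mm end, base side towards the fence, holes towards the robot. Origin: centre of that end. z: along its 128 mm length (up at start); x: out of the base side (level at start, straight down when lying as wanted); y: along its width
- rack_edge (a point): middle of the rack's edge between its base side and the end it starts standing on (20 mm from the body origin along x): the edge it pivots on when tipped, which stays down on the bench throughout. Leaned over about 17 degrees, the rack falls by itself
- rack_far (a point): centre of the rack's other 40 x 92 mm end (128 mm from the origin along z): the top at the start; the leading end to be brought against the fence, 20 mm above the bench when the rack lies flat. Once tipped it lies roughly 60 to 110 mm short of the fence and up to about 16 degrees off square to it
- fence: the loading fence, fixed to the bench: an upright bare-aluminium strip 280 mm long, 30 mm tall and 6 mm thick, with a low screwed foot behind it. Origin at bench level in the middle of its front face (the face towards the robot and the rack); its x axis points level from the front face away from the rack, its y axis runs along its length
- full_rack: leave alone: a second white rack of the same size, lying flat (40 mm tall, 128 mm along its x, 92 mm along its y) and full of capped vials that stand 10 mm above it; origin at the centre of its underside, z up
- beaker: leave alone: small glass beaker, 50 mm wide, 60 mm tall, loose, beside the rack's way to the fence on one side; origin at the centre of its underside
- jar: leave alone: small amber jar, 46 mm wide, 55 mm tall, loose, beside the rack's way to the fence on the other side; origin at the centre of its underside
- solvent: leave alone: amber solvent bottle, 70 mm wide, 145 mm tall, on the left; origin at the centre of its underside
- driver: leave alone: screwdriver, 170 mm long, lying on the left
- mouse: leave alone: grey computer mouse, about 80 x 62 mm, 34 mm tall, on the right
Not all that is in view belongs to the job. Leave any purple or yellow look-alike of the rack alone.

How it is judged:
By the outcome, as a careful person would: the job done as asked, in the order asked, and still so for the second after the job is handed in, with the robot touching nothing.
It also fails if it takes over 42 s, if anything falls off the work surface, if the arm or the gripper's body presses on something with over 40 N, if the wrist force passes 120 N, or if a joint passes its speed limit or range.

### The arm

A 6-joint arm with a two-finger parallel gripper is mounted at the origin on the work surface. World frame = base frame: x ahead of the robot, y to its left, z up, the work surface at z = 0. Lengths are in m, angles in rad, forces in N, time in s.
With the tool pointing down it reaches from about 0.35 to 0.975 m from the base axis. Payload 4.9 kg.
Tool frame: the origin (TCP) lies on the centre line of the jaws, within the pads' length; the fingertips stand 14 mm ahead of it and the grasp point (between the pads) lies 5 mm behind it; z points along the fingers, y is the line along which they close (so a half turn about z gives the same grasp; the last joint's range is limited). The gripper opens to 85 mm and grips with 20 to 120 N. Pads are 22 mm wide; open, the fingers measure 114 mm over their backs; the gripper's body (76 mm by 85 mm) begins 54 mm behind the grasp point. The pads swing forward as they close: fully open they stand 13 mm farther back than shut.
Start: joints at [-1.417, 0.053, 1.613, -0, 1.476, -0.119], TCP at [0.168, -0.602, 0.245] pointing down, gripper open.
Joint ranges: [-3.01, 3.01], [-1.01, 2.22], [0.06, 2.58], [-1.02, 4.17], [0.09, 2.62], [-3.14, 3.14]. Speed limits (rad/s): [2.57, 2.57, 3.14, 3.14, 3.14, 3.14].

### API

Orientations are given as a unit quaternion [w, x, y, z].
In Python, from plant import * gives the robot as it stands.
- The arm moves only by the tool send_rows, never from a script. Its argument "steps" is a list of rows, each an object with "translation": the shift along the tool's x, y, z in cm, a list of three; "delta_rot": the turn, a rotation vector about the tool's x, y, z in rad, a list of three; "jaw": the finger opening in cm, from 0 to 8.54. In form: [{"translation": [dx, dy, dz], "delta_rot": [rx, ry, rz], "jaw": jaw}, ...]. A call has exactly 8 rows; each row is the pose to reach, as a shift and turn from the pose commanded when the call began, along the tool's axes at that moment; what a row does not reach only later rows make up. A row lasts 1/10 s, in which the tool goes at most 50 mm and 8.59 degrees, less where a joint would pass 70% of its speed; a pose out of reach is approached as far as the arm can. A call with a gripper value outside its range is refused whole. The fingers move at their own pace and stop on an object; the grip force is fixed at half the most. Time passes only in rows, so rows that repeat a pose let the fingers close, or fill a call up. It gives the time, the measured TCP pose, the force, the opening and the grip force at its end, in the units of the state.
- state(): the state, without advancing time (a new reading comes with each control period).
- grab_frame(name): name is "side" or "top"; returns a dict with "pixels" (420x560x3 uint8, blue, green, red), "range_z" (420x560 float32, m along the optical axis (not along the pixel's ray), 0 where there is no reading), "fx", "fy", "cx", "cy" (pixels), "rvec" (rotation vector, rad) and "tvec" (3), from world to camera coordinates, as OpenCV has them. Camera axes: x right, y down, z forward; pixel columns grow to the right and rows downward; lengths in m; the calibration is good to about 2 mm. A picture is of the moment at which its call begins.
- job_done(): hands the job in; it is judged then, once.
The state is a dict: "time": time; "joint_pos": joint angles; "joint_vel": joint speeds; "joint_efforts": joint torques, N m; "tool_pos": TCP position; "tool_rot": TCP orientation; "contact_force": force on the tool from outside, world axes, zero at the start; "ft_torque": the same for the moment, N m; "gripper_width": opening from 0.0 (shut) to 1.0 (fully open); "grasp_force": force on a finger pad.
Only numpy, scipy, OpenCV 4.12 (cv2) and the standard library are available. Lean on these libraries where they do the work, as an engineer would, in place of code of your own. Each camera call takes 0.05 s, during which the arm holds its last target. There are 200 camera calls.

## Working session

There is one attempt and no reset: what is moved stays moved. The work goes in short steps, Python scripts to look and compute and a tool call to move; the robot and the scene stay as the last step left them, time stands still between calls to the robot, and variables do not carry over. Pictures are saved under pics/ and viewed, at most 10 in all, crops included, and the job is handed in when it is done.

Besides the shell and the picture viewer there is one more tool, called after ">>>" as a command line: name --argument value ..., lists and objects as JSON in quotes. send_rows: Moves the arm, as the interface text tells. Its arguments: {"type":"object","properties":{"steps":{"type":"array","items":{"type":"object","properties":{"translation":{"type":"array","items":{"type":"number"}},"delta_rot":{"type":"array","items":{"type":"number"}},"jaw":{"type":"number"}}}}},"required":["steps"]}

```bash
mkdir -p pics; cat > h.py <<'E'
import numpy as np, cv2
from plant import *
def cam(n):
    f=grab_frame(n); R=cv2.Rodrigues(np.array(f["rvec"],float))[0]; t=np.array(f["tvec"],float).ravel()
    return f,R,t
def ray(c,u,v,z):
    f,R,t=c; d=R.T@np.array([(u-f["cx"])/f["fx"],(v-f["cy"])/f["fy"],1]); o=-R.T@t
    return o+d*(z-o[2])/d[2]
def cloud(c):
    f,R,t=c; Z=f["range_z"]; v,u=np.mgrid[:Z.shape[0],:Z.shape[1]]
    P=np.stack([(u-f["cx"])/f["fx"]*Z,(v-f["cy"])/f["fy"]*Z,Z],-1)
    W=(P-t)@R; W[Z<=0]=np.nan; return W
E
python3 - <<'E'
from h import *
s=state(); print({k:np.round(v,3) for k,v in s.items()})
for n in("side","top"):
    c=cam(n); cv2.imwrite(f"pics/{n}0.png",c[0]["pixels"]); np.save(f"{n}W.npy",cloud(c)); print(n,-c[1].T@c[2],c[1][2])
E
```

```text
{'time': np.float64(0.0), 'joint_pos': array([-1.417,  0.053,  1.614,  0.   ,  1.476, -0.119]), 'joint_vel': array([-0.001, -0.   , -0.001, -0.001, -0.002,  0.   ]), 'joint_efforts': array([-1.0000e-03, -3.9369e+01, -3.7018e+01, -0.0000e+00,  7.0000e-03,
        0.0000e+00]), 'tool_pos': array([ 0.168, -0.601,  0.244]), 'tool_rot': array([-0.001,  0.991,  0.136, -0.   ]), 'contact_force': array([-0.668,  0.104,  0.213]), 'ft_torque': array([0.011, 0.047, 0.002]), 'grasp_force': np.float64(0.0), 'gripper_width': np.float64(0.998)}
side [0.14997326 0.79284945 1.12367541] [ 0.24490017 -0.60322602 -0.75904036]
top [0.2593574  0.00146399 1.26241314] [ 0.18454003 -0.0223077  -0.9825718 ]
```

View pics/side0.png

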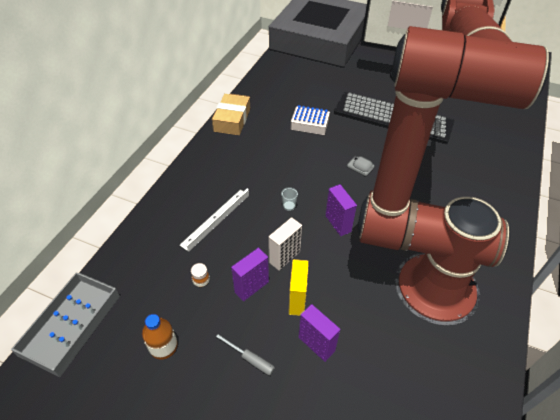

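View pics/top0.png

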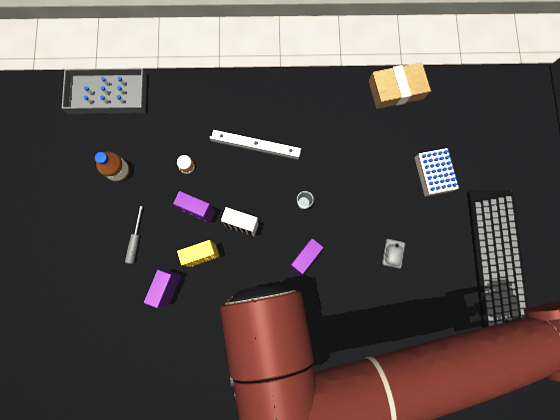

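The side view shows the standing white rack with its holes at (286,244), the fence from (183,246) to (248,192), the jar at (200,274) and the beaker at (289,199). In the top view the rack is at (240,221), the fence runs from (211,137) to (300,152), and purple blocks stand at (193,206), (307,256) and (160,289) with a yellow one at (197,254). There are two white racks. The one at (240,221) stands empty, so it is the target. The one at (437,172) lies flat with blue caps, so it is the full rack. I'll confirm this in a crop and measure.

```bash
python3 - <<'E'
from h import *
a=cv2.imread("pics/top0.png");b=cv2.imread("pics/side0.png")
cv2.imwrite("pics/crop1.png",np.hstack([cv2.resize(a[120:300,140:320],(400,400)),cv2.resize(b[170:330,200:360],(400,400))]))
for n,im in(("top",a),("side",b)):
    W=np.load(n+"W.npy"); hsv=cv2.cvtColor(im,cv2.COLOR_BGR2HSV)
    H=(W[...,2]>0.008)&(W[...,2]<0.2)&(W[...,0]>0.25)&(W[...,0]<0.95)&(abs(W[...,1])<0.5)
    k,l,st,ce=cv2.connectedComponentsWithStats(H.astype(np.uint8))
    for i in range(1,k):
        if st[i,4]<60: continue
        P=W[l==i]; zt=np.percentile(P[:,2],97); T=P[P[:,2]>zt-0.008]
        r=cv2.minAreaRect((T[:,:2]*1000).astype(np.float32))
        print(n,np.round(ce[i]),"hsv",np.median(hsv[l==i],0),"ztop %.3f"%zt,"rect",np.round(r[0]),np.round(r[1]),round(r[2],1), np.round(cv2.boxPoints(r)).tolist())
E
```

```text
top [399.  84.] hsv [ 20. 110. 244.] ztop 0.063 rect [ 860. -418.] [104. 160.] 10.9 [[794.0, -349.0], [825.0, -507.0], [927.0, -487.0], [896.0, -329.0]]
top [128.  89.] hsv [30.  9. 58.] ztop 0.046 rect [860. 440.] [134. 120.] 0.1 [[793.0, 500.0], [794.0, 379.0], [927.0, 380.0], [927.0, 500.0]]
top [121.  85.] hsv [ 80.   13.5 151.5] ztop 0.047 rect [875. 450.] [42. 11.] 1.9 [[854.0, 454.0], [854.0, 444.0], [896.0, 445.0], [896.0, 456.0]]
top [254. 147.] hsv [ 19.   4. 248.] ztop 0.033 rect [670.  39.] [278.   8.] 76.3 [[633.0, -95.0], [641.0, -97.0], [707.0, 173.0], [698.0, 175.0]]
top [111. 165.] hsv [ 12. 183. 129.] ztop 0.146 rect [607. 453.] [32. 29.] 89.7 [[592.0, 437.0], [621.0, 437.0], [621.0, 469.0], [593.0, 469.0]]
top [426. 171.] hsv [ 16.  32. 240.] ztop 0.052 rect [ 577. -483.] [115.  33.] 0.1 [[519.0, -467.0], [519.0, -500.0], [634.0, -500.0], [634.0, -467.0]]
top [185. 164.] hsv [ 14.   2. 255.] ztop 0.058 rect [616. 246.] [40. 39.] 1.1 [[596.0, 265.0], [597.0, 226.0], [637.0, 227.0], [636.0, 266.0]]
top [194. 206.] hsv [142. 132. 232.] ztop 0.131 rect [477. 209.] [91.
[... 2337 characters left out ...]
 198.] ztop 0.131 rect [315. 239.] [ 64. 200.] 34.6 [[232.0, 303.0], [346.0, 139.0], [398.0, 175.0], [285.0, 339.0]]
side [200. 275.] hsv [ 18.  24. 194.] ztop 0.058 rect [615. 246.] [38. 41.] 32.7 [[588.0, 253.0], [610.0, 219.0], [642.0, 240.0], [621.0, 274.0]]
side [ 83. 299.] hsv [75.  7. 89.] ztop 0.047 rect [860. 439.] [136. 123.] 0.1 [[792.0, 500.0], [792.0, 377.0], [928.0, 377.0], [928.0, 500.0]]
side [159. 337.] hsv [ 14. 198. 160.] ztop 0.145 rect [606. 455.] [30. 31.] 19.3 [[587.0, 464.0], [598.0, 435.0], [626.0, 445.0], [615.0, 474.0]]
side [253. 359.] hsv [ 53.   6. 162.] ztop 0.027 rect [379. 400.] [ 24. 108.] 82.5 [[324.0, 395.0], [431.0, 380.0], [434.0, 405.0], [327.0, 419.0]]
```

View pics/crop1.png

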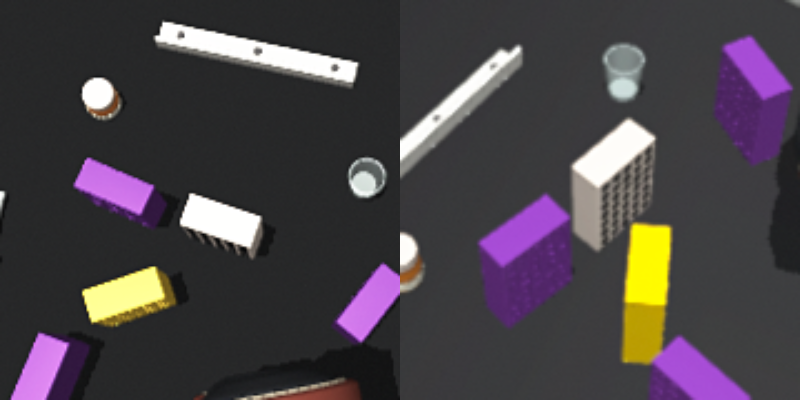

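The crop confirms it: the white block at (222,225) is the only white standing rack, and its dark holes face the robot. Measured:
- **Rack:** centre (432,80) mm, heading −20°.
- **Fence:** front face centre (667,40) mm, normal −13.7°.
- **After tipping:** the gap to the fence will be about 91 mm, which agrees with the 60–110 mm given.

Next I'll add a helper that converts a target pose into row deltas.

```bash
cat >> h.py <<'E'
from scipy.spatial.transform import Rotation as Ro
def go(x,y,z,h):
    s=state(); w,a,b,c=s["tool_rot"]; R=Ro.from_quat([a,b,c,w]); h=np.radians(h)
    T=Ro.from_matrix(np.array([[np.cos(h),np.sin(h),0],[np.sin(h),-np.cos(h),0],[0,0,-1]]))
    print("t",round(s["time"],2),"pos",np.round(s["tool_pos"],4),"head %.1f"%np.degrees(np.arctan2(*R.as_matrix()[[1,0],0])),"F",np.round(s["contact_force"],1),"w",round(s["gripper_width"],3))
    print(" cm",np.round(R.inv().apply(np.array([x,y,z])-s["tool_pos"])*100,2),"rot",np.round((R.inv()*T).as_rotvec(),3))
E
python3 -c "
from h import *
go(.45,-.22,.245,-20);go(.387,.097,.245,-20)"
```

```text
t 0.1 pos [ 0.1683 -0.6013  0.2442] head 15.6 F [-0.3 -0.5  1.2] w 1.001
 cm [ 3.740e+01 -2.914e+01 -2.000e-02] rot [-0.002  0.     0.622]
t 0.1 pos [ 0.1683 -0.6013  0.2442] head 15.6 F [-0.3 -0.5  1.2] w 1.001
 cm [ 3.987e+01 -6.136e+01  4.000e-02] rot [-0.002  0.     0.622]
```

>>> send_rows --steps '[{"translation": [4,-3.1,0],"delta_rot": [0,0,0.1],"jaw": 4},{"translation": [8,-6.2,0],"delta_rot": [0,0,0.2],"jaw": 4},{"translation": [12,-9.3,0],"delta_rot": [0,0,0.3],"jaw": 4},{"translation": [16,-12.4,0],"delta_rot": [0,0,0.4],"jaw": 4},{"translation": [20,-15.5,0],"delta_rot": [0,0,0.5],"jaw": 4},{"translation": [24,-18.6,0],"delta_rot": [0,0,0.62],"jaw": 4},{"translation": [28,-21.7,0],"delta_rot": [0,0,0.62],"jaw": 4},{"translation": [31,-24.8,0],"delta_rot": [0,0,0.62],"jaw": 4}]'

```text
time: 0.9
tool_pos: [0.401, -0.2775, 0.245]
tool_rot: [-0.0, 0.985, -0.173, -0.0]
contact_force: [0.2, 0.1, -0.2]
gripper_width: 0.466
grasp_force: 0.0
```

```bash
python3 -c "
from h import *
go(.387,.097,.245,-20)"
```

```text
t 0.9 pos [ 0.401  -0.2775  0.245 ] head -19.9 F [ 0.2  0.1 -0.2] w 0.466
 cm [-1.405e+01 -3.474e+01  1.000e-02] rot [-0.     0.     0.002]
```

>>> send_rows --steps '[{"translation": [-1.5,-4.5,0],"delta_rot": [0,0,0],"jaw": 4},{"translation": [-3,-9,0],"delta_rot": [0,0,0],"jaw": 4},{"translation": [-5,-13.5,0],"delta_rot": [0,0,0],"jaw": 4},{"translation": [-7,-18,0],"delta_rot": [0,0,0],"jaw": 4},{"translation": [-9,-22.5,0],"delta_rot": [0,0,0],"jaw": 4},{"translation": [-11,-27,0],"delta_rot": [0,0,0],"jaw": 4},{"translation": [-12.6,-31,0],"delta_rot": [0,0,0],"jaw": 4},{"translation": [-14,-34.7,0],"delta_rot": [0,0,0],"jaw": 4}]'

```text
time: 1.7
tool_pos: [0.3857, 0.0964, 0.2451]
tool_rot: [-0.0, 0.985, -0.172, 0.0]
contact_force: [0.8, 0.5, -0.3]
gripper_width: 0.468
grasp_force: 0.0
```

```bash
python3 - <<'E'
from h import *
c=cam("top");cv2.imwrite("pics/t1.png",c[0]["pixels"])
W=cloud(c);im=c[0]["pixels"];hsv=cv2.cvtColor(im,cv2.COLOR_BGR2HSV)
d=cam("side");cv2.imwrite("pics/s1.png",d[0]["pixels"]);W=cloud(d)
m=(abs(W[...,0]-.387)<.1)&(abs(W[...,1]-.097)<.08)&(W[...,2]>.17); P=W[m]; print("lowest gripper z",np.nanpercentile(P[:,2],[0,1,5]))
go(.387,.097,.120,-20)
E
```

```text
lowest gripper z [0.22995635 0.24965066 0.29834422]
t 1.8 pos [0.3855 0.0981 0.2449] head -19.5 F [-0.5 -0.2 -0.7] w 0.469
 cm [ 0.19  0.07 12.49] rot [-0.001  0.001  0.009]
```

View pics/s1.png

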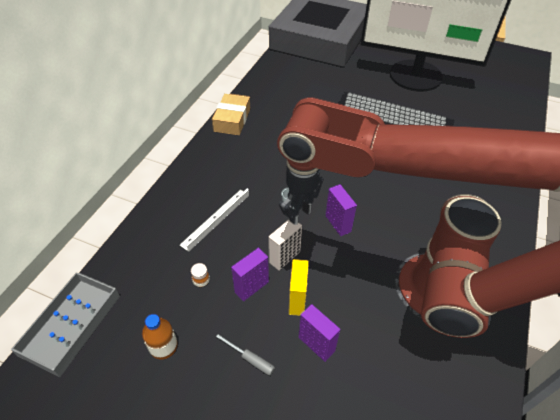

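The gripper is above and just behind the rack, with fingertips near (290,215) and at about z=0.230 (14 mm ahead of the TCP, as expected). I'll descend behind the rack now.

>>> send_rows --steps '[{"translation": [0,0,2.5],"delta_rot": [0,0,0],"jaw": 4},{"translation": [0,0,5],"delta_rot": [0,0,0],"jaw": 4},{"translation": [0,0,7.5],"delta_rot": [0,0,0],"jaw": 4},{"translation": [0,0,9.5],"delta_rot": [0,0,0],"jaw": 4},{"translation": [0,0,11],"delta_rot": [0,0,0],"jaw": 4},{"translation": [0,0,12],"delta_rot": [0,0,0],"jaw": 4},{"translation": [0,0,12.3],"delta_rot": [0,0,0],"jaw": 4},{"translation": [0,0,12.3],"delta_rot": [0,0,0],"jaw": 4}]'

```text
time: 2.6
tool_pos: [0.3865, 0.0941, 0.1222]
tool_rot: [0.0, 0.985, -0.173, -0.0]
contact_force: [0.4, 0.6, 0.7]
gripper_width: 0.466
grasp_force: 0.0
```

>>> send_rows --steps '[{"translation": [0.4,0,0],"delta_rot": [0,0,0],"jaw": 4},{"translation": [0.8,0,0],"delta_rot": [0,0,0],"jaw": 4},{"translation": [1.2,0,0],"delta_rot": [0,0,0],"jaw": 4},{"translation": [1.6,0,0],"delta_rot": [0,0,0],"jaw": 4},{"translation": [2.0,0,0],"delta_rot": [0,0,0],"jaw": 4},{"translation": [2.4,0,0],"delta_rot": [0,0,0],"jaw": 4},{"translation": [2.8,0,0],"delta_rot": [0,0,0],"jaw": 4},{"translation": [3.2,0,0],"delta_rot": [0,0,0],"jaw": 4}]'

```text
time: 3.4
tool_pos: [0.417, 0.0834, 0.1223]
tool_rot: [0.0, 0.985, -0.173, -0.0]
contact_force: [-0.8, 0.5, 1.5]
gripper_width: 0.467
grasp_force: 0.2
```

```bash
python3 - <<'E'
from h import *
go(.44,.076,.122,-20)
c=cam("side");cv2.imwrite("pics/s2.png",cv2.resize(c[0]["pixels"][150:330,180:400],None,fx=2.5,fy=2.5))
E
```

```text
t 3.4 pos [0.417  0.0834 0.1223] head -19.9 F [-0.8  0.5  1.5] w 0.467
 cm [ 2.42 -0.09  0.03] rot [0.    0.    0.002]
```

View pics/s2.png

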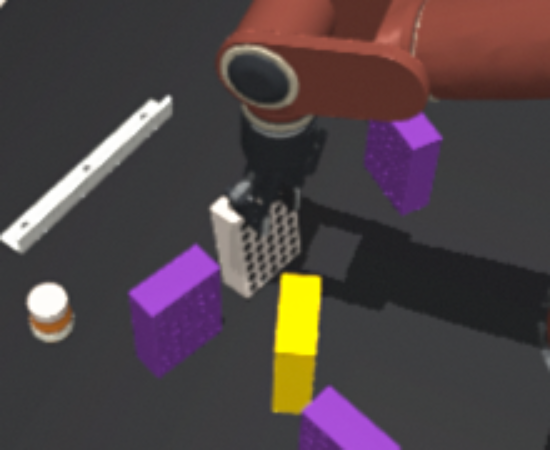

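The rack at (255,245) in the crop is leaning towards the fence with the fingers on its upper face. I'll keep pushing slowly.

>>> send_rows --steps '[{"translation": [0.4,0,0],"delta_rot": [0,0,0],"jaw": 4},{"translation": [0.8,0,0],"delta_rot": [0,0,0],"jaw": 4},{"translation": [1.2,0,0],"delta_rot": [0,0,0],"jaw": 4},{"translation": [1.6,0,0],"delta_rot": [0,0,0],"jaw": 4},{"translation": [2.0,0,0],"delta_rot": [0,0,0],"jaw": 4},{"translation": [2.4,0,0],"delta_rot": [0,0,0],"jaw": 4},{"translation": [2.8,0,0],"delta_rot": [0,0,0],"jaw": 4},{"translation": [2.8,0,0],"delta_rot": [0,0,0],"jaw": 4}]'

```text
time: 4.25
tool_pos: [0.4434, 0.0738, 0.1224]
tool_rot: [-0.0, 0.985, -0.173, 0.0]
contact_force: [0.0, 1.6, -0.8]
gripper_width: 0.469
grasp_force: 0.0
```

>>> send_rows --steps '[{"translation": [-1,0,0],"delta_rot": [0,0,0],"jaw": 4},{"translation": [-2,0,0],"delta_rot": [0,0,0],"jaw": 5},{"translation": [-3,0,0],"delta_rot": [0,0,0],"jaw": 5},{"translation": [-4,0,0],"delta_rot": [0,0,0],"jaw": 5},{"translation": [-4.7,0,0],"delta_rot": [0,0,0],"jaw": 5},{"translation": [-4.7,0,0],"delta_rot": [0,0,0],"jaw": 5},{"translation": [-4.7,0,0],"delta_rot": [0,0,0],"jaw": 5},{"translation": [-4.7,0,0],"delta_rot": [0,0,0],"jaw": 5}]'

```text
time: 5.05
tool_pos: [0.3991, 0.0899, 0.1225]
tool_rot: [-0.0, 0.985, -0.173, 0.0]
contact_force: [-0.4, 0.3, -0.9]
gripper_width: 0.582
grasp_force: 0.0
```

```bash
cat >> h.py <<'E'
def rack():
    for n in("top","side"):
        c=cam(n); W=cloud(c); im=c[0]["pixels"]; hsv=cv2.cvtColor(im,cv2.COLOR_BGR2HSV)
        reg=(W[...,0]>.4)&(W[...,0]<.78)&(abs(W[...,1]-.03)<.17)&(abs(W[...,2]-.040)<.006)&(hsv[...,1]<80)
        reg=cv2.morphologyEx(reg.astype(np.uint8),cv2.MORPH_OPEN,np.ones((2,2)))
        k,l,st,ce=cv2.connectedComponentsWithStats(reg); i=1+np.argmax(st[1:,4])
        P=W[l==i]; r=cv2.minAreaRect((P[:,:2]*1000).astype(np.float32))
        B=cv2.boxPoints(r); 
        print(n,ce[i],len(P),"z %.3f"%np.median(P[:,2]),np.round(r[0]),np.round(r[1]),round(r[2],1))
        t=np.array([.2368,.9715]);nn=np.array([.9715,-.2368])
        print("   corners (dist to fence, lateral):",np.round(np.c_[(np.array([667,40])-B)@nn,(B-[667,40])@t],1).tolist(), B.round().tolist())
        cv2.imwrite(f"pics/rk_{n}.png",cv2.resize(im[110:290,150:390],None,fx=2.5,fy=2.5))
E
python3 -c "
from h import *
rack();go(.42,.085,.02,-20)"
```

```text
top [255.03984576 190.44858612] 778 z nan [nan nan] [0. 0.] 0.0
   corners (dist to fence, lateral): [[nan, nan], [nan, nan], [nan, nan], [nan, nan]] [[nan, nan], [nan, nan], [nan, nan], [nan, nan]]
side [262.36935992 234.87513116] 953 z nan [488.  66.] [ 93. 182.] 61.4
   corners (dist to fence, lateral): [[280.1, -38.9], [103.8, -85.9], [79.9, 4.0], [256.2, 50.9]] [[386.0, 69.0], [546.0, -19.0], [590.0, 63.0], [430.0, 150.0]]
t 5.15 pos [0.3991 0.0899 0.1224] head -19.9 F [ 1.  -0.8 -0.3] w 0.583
 cm [ 2.13 -0.25 10.24] rot [-0.    -0.     0.002]
```

View pics/rk_side.png

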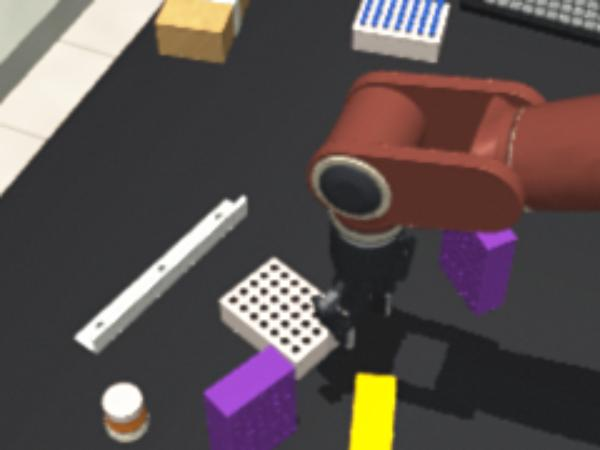

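The rack now lies flat with its holes up, around (280,315) in the crop, short of the fence and clear of the purple block, jar and beaker. I'll move forward 2 cm, lower behind its rear end, and then measure again.

>>> send_rows --steps '[{"translation": [1,0,0],"delta_rot": [0,0,0],"jaw": 5},{"translation": [2,0,0],"delta_rot": [0,0,0],"jaw": 5},{"translation": [2,0,2],"delta_rot": [0,0,0],"jaw": 5},{"translation": [2,0,4],"delta_rot": [0,0,0],"jaw": 5},{"translation": [2,0,6],"delta_rot": [0,0,0],"jaw": 5},{"translation": [2,0,8],"delta_rot": [0,0,0],"jaw": 5},{"translation": [2,0,9.2],"delta_rot": [0,0,0],"jaw": 5},{"translation": [2,0,9.2],"delta_rot": [0,0,0],"jaw": 5}]'

```text
time: 5.95
tool_pos: [0.4165, 0.0829, 0.0285]
tool_rot: [0.0, 0.985, -0.173, -0.002]
contact_force: [0.2, -0.9, 0.5]
gripper_width: 0.584
grasp_force: 0.0
```

```bash
sed -i 's/np.ones((2,2))/np.ones((3,3))/; s/P=W\[l==i\]; r=cv2.minAreaRect((P/P=W[l==i]; P=P[~np.isnan(P[:,0])]; r=cv2.minAreaRect((P/' h.py
python3 -c "
from h import *
rack();go(.44,.076,.03,-20)"
```

```text
top [253.52236652 187.17171717] 693 z 0.039 [533.  43.] [92. 83.] 69.6
   corners (dist to fence, lateral): [[177.1, -69.6], [95.0, -79.3], [84.2, 12.4], [166.3, 22.1]] [[478.0, 14.0], [556.0, -15.0], [588.0, 72.0], [511.0, 101.0]]
side [260.48263889 233.05671296] 864 z 0.040 [513.  51.] [ 93. 131.] 69.5
   corners (dist to fence, lateral): [[222.8, -64.2], [93.2, -79.8], [82.1, 12.4], [211.7, 27.9]] [[435.0, 30.0], [558.0, -15.0], [590.0, 71.0], [468.0, 117.0]]
t 6.05 pos [0.4182 0.083  0.0307] head -19.9 F [0.4 0.6 1.2] w 0.585
 cm [ 2.29 -0.08  0.07] rot [-0.    -0.     0.002]
```

Both views agree: the rack's heading is about −20.4° and its rear centre is at (451,73). The leading corners are 93 and 83 mm from the fence, and it spans −80 to +12 mm along it. I'll make contact, then push while turning about 6°.

>>> send_rows --steps '[{"translation": [0.8,0,0],"delta_rot": [0,0,0],"jaw": 5},{"translation": [1.6,0,0],"delta_rot": [0,0,0],"jaw": 5},{"translation": [2.1,0,0],"delta_rot": [0,0,0],"jaw": 5},{"translation": [2.5,0,0],"delta_rot": [0,0,0],"jaw": 5},{"translation": [2.9,0,0],"delta_rot": [0,0,0],"jaw": 5},{"translation": [3.3,0,0],"delta_rot": [0,0,0],"jaw": 5},{"translation": [3.7,0,0],"delta_rot": [0,0,0],"jaw": 5},{"translation": [4.1,0,0],"delta_rot": [0,0,0],"jaw": 5}]'

```text
time: 6.85
tool_pos: [0.4562, 0.0692, 0.0302]
tool_rot: [0.0, 0.985, -0.173, -0.0]
contact_force: [-2.1, 1.3, 1.2]
gripper_width: 0.587
grasp_force: 1.3
```

>>> send_rows --steps '[{"translation": [0.5,-0.1,0],"delta_rot": [0,0,-0.015],"jaw": 5},{"translation": [1.0,-0.2,0],"delta_rot": [0,0,-0.03],"jaw": 5},{"translation": [1.5,-0.3,0],"delta_rot": [0,0,-0.045],"jaw": 5},{"translation": [2.0,-0.4,0],"delta_rot": [0,0,-0.06],"jaw": 5},{"translation": [2.5,-0.5,0],"delta_rot": [0,0,-0.075],"jaw": 5},{"translation": [3.0,-0.6,0],"delta_rot": [0,0,-0.09],"jaw": 5},{"translation": [3.5,-0.7,0],"delta_rot": [0,0,-0.11],"jaw": 5},{"translation": [4.0,-0.8,0],"delta_rot": [0,0,-0.11],"jaw": 5}]'

```text
time: 7.65
tool_pos: [0.4969, 0.0631, 0.0303]
tool_rot: [-0.0, 0.993, -0.118, 0.0]
contact_force: [-0.9, -0.3, -1.2]
gripper_width: 0.587
grasp_force: 0.5
```

```bash
python3 -c "
from h import *
rack();go(.5273,.0535,.03,-13.7)"
```

```text
top [253.56603774 159.91509434] 212 z 0.040 [620.  35.] [89. 30.] 79.5
   corners (dist to fence, lateral): [[57.0, -61.0], [26.8, -59.3], [31.8, 29.1], [61.9, 27.5]] [[597.0, -6.0], [627.0, -11.0], [643.0, 76.0], [613.0, 81.0]]
side [240.11714286 224.36142857] 700 z 0.040 [579.  45.] [ 94. 114.] 76.1
   corners (dist to fence, lateral): [[144.2, -63.1], [29.8, -63.5], [29.5, 30.5], [143.8, 30.8]] [[512.0, 13.0], [623.0, -15.0], [646.0, 77.0], [535.0, 104.0]]
t 7.75 pos [0.4976 0.063  0.0307] head -13.6 F [0.1 0.3 0.4] w 0.586
 cm [3.11 0.23 0.07] rot [-0.    -0.001  0.002]
```

View pics/rk_side.png

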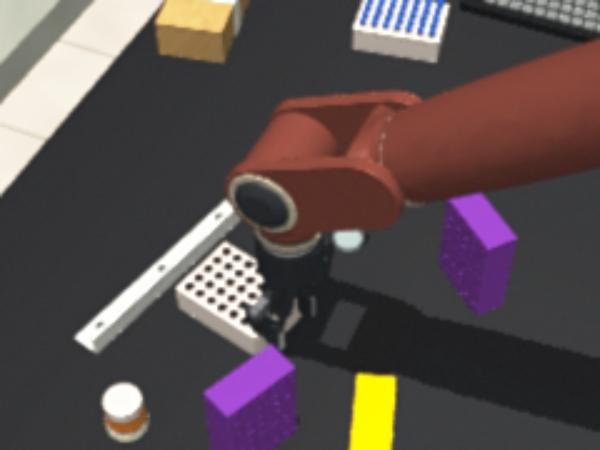

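The rack is square to the fence within about 0.5° and roughly 30 mm short, spanning −63 to +31 mm along it. In the crop its leading edge at (205,265) runs parallel to the fence. I'll close the gap slowly.

>>> send_rows --steps '[{"translation": [0.4,0,0],"delta_rot": [0,0,0],"jaw": 5},{"translation": [0.8,0,0],"delta_rot": [0,0,0],"jaw": 5},{"translation": [1.2,0,0],"delta_rot": [0,0,0],"jaw": 5},{"translation": [1.6,0,0],"delta_rot": [0,0,0],"jaw": 5},{"translation": [1.9,0,0],"delta_rot": [0,0,0],"jaw": 5},{"translation": [2.2,0,0],"delta_rot": [0,0,0],"jaw": 5},{"translation": [2.4,0,0],"delta_rot": [0,0,0],"jaw": 5},{"translation": [2.6,0,0],"delta_rot": [0,0,0],"jaw": 5}]'

```text
time: 8.55
tool_pos: [0.5218, 0.057, 0.0303]
tool_rot: [-0.0, 0.993, -0.118, -0.0]
contact_force: [-3.7, 0.3, 3.1]
gripper_width: 0.583
grasp_force: 1.8
```

>>> send_rows --steps '[{"translation": [0.05,0,0],"delta_rot": [0,0,0],"jaw": 5},{"translation": [0.1,0,0],"delta_rot": [0,0,0],"jaw": 5},{"translation": [0.15,0,0],"delta_rot": [0,0,0],"jaw": 5},{"translation": [0.2,0,0],"delta_rot": [0,0,0],"jaw": 5},{"translation": [0.25,0,0],"delta_rot": [0,0,0],"jaw": 5},{"translation": [0.3,0,0],"delta_rot": [0,0,0],"jaw": 5},{"translation": [0.35,0,0],"delta_rot": [0,0,0],"jaw": 5},{"translation": [0.35,0,0],"delta_rot": [0,0,0],"jaw": 5}]'

```text
time: 9.35
tool_pos: [0.5253, 0.0562, 0.0302]
tool_rot: [-0.0, 0.993, -0.118, 0.0]
contact_force: [-1.9, -0.1, 1.1]
gripper_width: 0.585
grasp_force: 0.9
```

```bash
python3 -c "
from h import *
rack();go(.5273,.0535,.03,-13.7)"
```

```text
top [249.07142857 148.45238095] 84 z 0.039 [659.  51.] [39. 20.] 88.3
   corners (dist to fence, lateral): [[16.1, -12.2], [-3.9, -7.9], [4.3, 30.7], [24.3, 26.4]] [[648.0, 32.0], [669.0, 31.0], [670.0, 71.0], [650.0, 71.0]]
side [232.48307692 219.63076923] 650 z 0.040 [608.  37.] [ 97. 111.] 77.8
   corners (dist to fence, lateral): [[110.5, -66.7], [-0.2, -63.8], [2.3, 32.8], [113.0, 30.0]] [[544.0, 1.0], [652.0, -22.0], [673.0, 72.0], [564.0, 96.0]]
t 9.45 pos [0.5253 0.0562 0.0303] head -13.6 F [-1.5  0.9 -0.3] w 0.584
 cm [0.26 0.21 0.03] rot [-0.    -0.     0.002]
```

The force still only matches sliding friction, so the rack isn't seated yet. I'll push in small steps and watch the force.

>>> send_rows --steps '[{"translation": [0.03,0,0],"delta_rot": [0,0,0],"jaw": 5},{"translation": [0.06,0,0],"delta_rot": [0,0,0],"jaw": 5},{"translation": [0.09,0,0],"delta_rot": [0,0,0],"jaw": 5},{"translation": [0.12,0,0],"delta_rot": [0,0,0],"jaw": 5},{"translation": [0.15,0,0],"delta_rot": [0,0,0],"jaw": 5},{"translation": [0.18,0,0],"delta_rot": [0,0,0],"jaw": 5},{"translation": [0.2,0,0],"delta_rot": [0,0,0],"jaw": 5},{"translation": [0.2,0,0],"delta_rot": [0,0,0],"jaw": 5}]'

```text
time: 10.25
tool_pos: [0.5271, 0.0557, 0.0303]
tool_rot: [0.0, 0.993, -0.118, 0.0]
contact_force: [-1.5, 0.5, -0.1]
gripper_width: 0.591
grasp_force: 0.8
```

>>> send_rows --steps '[{"translation": [0.03,0,0],"delta_rot": [0,0,0],"jaw": 5},{"translation": [0.06,0,0],"delta_rot": [0,0,0],"jaw": 5},{"translation": [0.09,0,0],"delta_rot": [0,0,0],"jaw": 5},{"translation": [0.12,0,0],"delta_rot": [0,0,0],"jaw": 5},{"translation": [0.15,0,0],"delta_rot": [0,0,0],"jaw": 5},{"translation": [0.18,0,0],"delta_rot": [0,0,0],"jaw": 5},{"translation": [0.2,0,0],"delta_rot": [0,0,0],"jaw": 5},{"translation": [0.2,0,0],"delta_rot": [0,0,0],"jaw": 5}]'

```text
time: 11.05
tool_pos: [0.5277, 0.0556, 0.0302]
tool_rot: [-0.0, 0.993, -0.118, -0.002]
contact_force: [-7.6, 0.7, 6.6]
gripper_width: 0.587
grasp_force: 4.2
```

The force has jumped to about 8 N and the motion has stalled, so the rack is on the fence. One more millimetre will seat it flat.

>>> send_rows --steps '[{"translation": [0.03,0,0],"delta_rot": [0,0,0],"jaw": 5},{"translation": [0.06,0,0],"delta_rot": [0,0,0],"jaw": 5},{"translation": [0.1,0,0],"delta_rot": [0,0,0],"jaw": 5},{"translation": [0.13,0,0],"delta_rot": [0,0,0],"jaw": 5},{"translation": [0.16,0,0],"delta_rot": [0,0,0],"jaw": 5},{"translation": [0.16,0,0],"delta_rot": [0,0,0],"jaw": 5},{"translation": [0.16,0,0],"delta_rot": [0,0,0],"jaw": 5},{"translation": [0.16,0,0],"delta_rot": [0,0,0],"jaw": 5}]'

```text
time: 11.85
tool_pos: [0.5277, 0.0556, 0.0303]
tool_rot: [-0.0, 0.993, -0.118, -0.004]
contact_force: [-15.2, 2.4, 12.0]
gripper_width: 0.585
grasp_force: 7.4
```

The rack is seated: 15 N and no further motion. I'll back straight off, then rise.

>>> send_rows --steps '[{"translation": [-0.1,0,0],"delta_rot": [0,0,0],"jaw": 5},{"translation": [-0.2,0,0],"delta_rot": [0,0,0],"jaw": 5},{"translation": [-0.35,0,0],"delta_rot": [0,0,0],"jaw": 5},{"translation": [-0.6,0,0],"delta_rot": [0,0,0],"jaw": 5},{"translation": [-1.2,0,0],"delta_rot": [0,0,0],"jaw": 5},{"translation": [-2.0,0,0],"delta_rot": [0,0,0],"jaw": 5},{"translation": [-3.0,0,0],"delta_rot": [0,0,0],"jaw": 5},{"translation": [-3.5,0,0],"delta_rot": [0,0,0],"jaw": 5}]'

```text
time: 12.65
tool_pos: [0.4952, 0.0634, 0.03]
tool_rot: [0.0, 0.993, -0.118, -0.0]
contact_force: [0.3, -0.4, 0.5]
gripper_width: 0.586
grasp_force: 0.0
```

>>> send_rows --steps '[{"translation": [0,0,-3],"delta_rot": [0,0,0],"jaw": 5},{"translation": [0,0,-7],"delta_rot": [0,0,0],"jaw": 5},{"translation": [0,0,-11],"delta_rot": [0,0,0],"jaw": 5},{"translation": [0,0,-15],"delta_rot": [0,0,0],"jaw": 5},{"translation": [0,0,-19],"delta_rot": [0,0,0],"jaw": 5},{"translation": [0,4,-21],"delta_rot": [0,0,0],"jaw": 5},{"translation": [0,8,-21],"delta_rot": [0,0,0],"jaw": 5},{"translation": [0,12,-21],"delta_rot": [0,0,0],"jaw": 5}]'

```text
time: 13.45
tool_pos: [0.4682, -0.0544, 0.2417]
tool_rot: [0.0, 0.993, -0.118, 0.002]
contact_force: [0.6, -1.0, -0.5]
gripper_width: 0.583
grasp_force: 0.0
```

>>> send_rows --steps '[{"translation": [0,4,0],"delta_rot": [0,0,0],"jaw": 5},{"translation": [0,8,0],"delta_rot": [0,0,0],"jaw": 5},{"translation": [0,12,0],"delta_rot": [0,0,0],"jaw": 5},{"translation": [0,16,0],"delta_rot": [0,0,0],"jaw": 5},{"translation": [0,20,0],"delta_rot": [0,0,0],"jaw": 5},{"translation": [0,23,0],"delta_rot": [0,0,0],"jaw": 5},{"translation": [0,25,0],"delta_rot": [0,0,0],"jaw": 5},{"translation": [0,25,0],"delta_rot": [0,0,0],"jaw": 5}]'

```text
time: 14.25
tool_pos: [0.4087, -0.2981, 0.2401]
tool_rot: [0.0, 0.993, -0.12, -0.0]
contact_force: [-0.9, -1.1, -0.4]
gripper_width: 0.581
grasp_force: 0.0
```

```bash
sed -i "s/(abs(W\[...,2\]-.040)<.006)/(abs(W[...,2]-.0405)<.0035)/" h.py; python3 -c "
from h import *
rack();go(.5273,.0535,.03,-13.7)
a=cv2.imread('pics/rk_top.png');b=cv2.imread('pics/rk_side.png')
cv2.imwrite('pics/fin.png',np.hstack([cv2.resize(a,(400,300)),cv2.resize(b,(400,300))]))"
```

```text
top [252.89112903 176.23790323] 248 z 0.040 [565.  41.] [52. 98.] 29.5
   corners (dist to fence, lateral): [[151.2, -5.2], [84.2, -76.4], [46.5, -40.9], [113.5, 30.3]] [[519.0, 71.0], [567.0, -14.0], [612.0, 11.0], [564.0, 96.0]]
side [237.3655536  222.02636204] 569 z 0.040 [600.  38.] [ 93. 127.] 75.0
   corners (dist to fence, lateral): [[129.1, -62.4], [2.5, -65.3], [0.4, 27.4], [127.1, 30.3]] [[527.0, 10.0], [649.0, -23.0], [673.0, 67.0], [551.0, 99.0]]
t 14.35 pos [ 0.4094 -0.2962  0.24  ] head -13.6 F [ 0.6 -0.1 -1.1] w 0.589
 cm [  3.23 -36.74  21.03] rot [-0.001  0.     0.001]
```

View pics/fin.png

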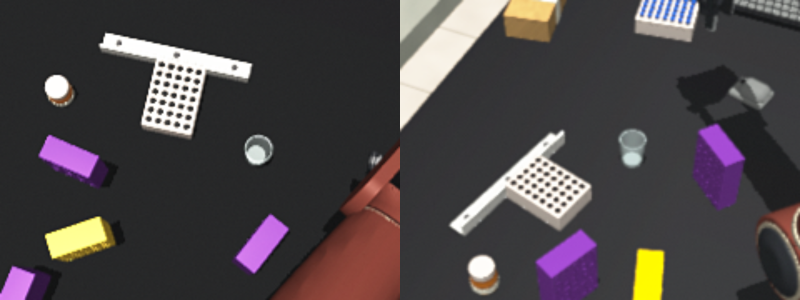

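The rack lies flat with its holes up, its leading end against the fence at (180,62) in the left half of the picture and well inside the fence's ends. The jar, beaker and look-alikes haven't moved, and the arm is clear.

```bash
python3 -c "
from plant import *
print(job_done())"
```

```text
the job is handed in; nothing more can be done
None
```

The rack was tipped flat with its holes up and pushed end-on against the fence, inside the fence's ends with nothing else disturbed; I handed the job in at about 14.4 s with the arm clear, and no verdict was returned.

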